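Balance two loaded centrifuge buckets

ROBOT

A 7-joint arm with a two-finger parallel gripper is mounted at the origin on the work surface. World frame = base frame: x ahead of the robot, y to its left, z up, the work surface at z = 0. Lengths are in m, angles in degrees, forces in N, time in s.
With the tool pointing down it reaches from about 0.4 to 0.875 m from the base axis. Payload 6.5 kg.
Tool frame: the origin (TCP) lies on the centre line of the jaws, within the pads' length; the fingertips stand 17 mm ahead of it and the grasp point (between the pads) lies 2 mm behind it; z points along the fingers, y is the line along which they close (so a half turn about z gives the same grasp; the last joint's range is limited). The gripper opens to 85 mm and grips with 20 to 120 N. Pads are 22 mm wide; open, the fingers measure 114 mm over their backs; the gripper's body (76 mm by 85 mm) begins 54 mm behind the grasp point. The pads swing forward as they close: fully open they stand 13 mm farther back than shut.
Start: joints at [61.41, 30.733, -0.252, 88.115, 0.149, 61.152, -4.079], TCP at [0.273, -0.59, 0.248] pointing down, gripper open.
Joint ranges: [-154.64, 154.64], [-21.42, 123.67], [-72.66, 72.17], [13.99, 137.28], [-74.86, 254.86], [10.95, 109.41], [-158.01, 158.01]. Speed limits (degrees/s): [136.94, 136.94, 180, 180, 180, 180, 180].

INTERFACE

Orientations are given as a 3x3 rotation matrix whose columns are the frame's x, y, z axes.
In Python, from workcell import ctrl gives the robot as it stands. The module is installed in compiled form; this text tells all that it offers.
- The arm moves only by the tool play_rows, never from a script. Its argument "moves" is a list of rows, each an object with "angular": the turn, a rotation vector about the tool's x, y, z normalised to -1 to 1, where 1 is 5 degrees, a list of three; "linear": the shift along the tool's x, y, z normalised to -1 to 1, where 1 is 2.5 cm, a list of three; "hand": the opening, from -1 (shut) to 1 (fully open), so that 0 is half open. In form: [{"angular": [ax, ay, az], "linear": [tx, ty, tz], "hand": hand}, ...]. A call has exactly 5 rows; each row shifts and turns the commanded pose from where the row before left it, along the tool's axes as they then stand; what a row does not reach is not made up. A row lasts 1/12 s, in which the tool goes at most 41.7 mm and 7.16 degrees, less where a joint would pass 70% of its speed; a pose out of reach is approached as far as the arm can. A call with a number of a shift or a turn outside -1 to 1 is refused whole. A call with a gripper value outside its range is refused whole. The fingers move at their own pace and stop on an object; "squeeze" is the grip in N (left out, the last holds). Time passes only in rows, so rows that do not move let the fingers close, or fill a call up. It gives the time, the measured TCP pose, the force, the opening and the grip force at its end, in the units of the state.
- ctrl.get_obs(): the state, without advancing time (a new reading comes with each control period).
- ctrl.grab_frame(name): name is "scene" or "top" or "wrist"; returns the picture (384x512x3 uint8, red, green, blue); there is no depth.
- ctrl.camera_params(name): a dict with "fx", "fy", "cx", "cy" (pixels), "extrinsics" (4x4, takes a point from camera to world coordinates). Camera axes: x right, y down, z forward; pixel columns grow to the right and rows downward; lengths in m; the calibration is good to about 2 mm. A picture is of the moment at which its call begins: read the wrist's pose just before it. camera_params takes no time and is no camera call; for the wrist camera it gives the pose at the moment of the call.
- ctrl.hand_in(): hands the job in; it is judged then, once.
Trained networks look in the newest picture that a camera, given by its name, has taken for a name from the list of things; names that differ only in an ending like _2 or _b are one class to them, and where a whole thing is asked for, a point or a joint stands for the part that bears it (a point fixed in the world has none). Each returns a list of dicts, best first, with "p" (0 to 1); they miss things now and then, are a little off and sometimes report something else, mostly with a low value. They report only what shows in the picture. A call takes as long as a camera call.
- ctrl.boxes_of(name, camera): "centre" ([column, row] in pixels, amid what is visible of it).
- ctrl.masks_of(name, camera): "region" (384x512 bool, what is visible of it) and "centre" ([column, row] in pixels, amid what is visible of it).
The state is a dict: "time": time; "joint_positions": joint angles; "qd": joint speeds; "joint_efforts": joint torques, N m; "eef_pos": TCP position; "orientation": TCP orientation; "contact_force": force on the tool from outside, world axes, zero at the start; "ft_torque": the same for the moment, N m; "finger_gap": finger opening in m; "gripper_force": force on a finger pad.
Only numpy, scipy, OpenCV 4.12 (cv2) and the standard library are available. Lean on these libraries where they do the work, as an engineer would, in place of code of your own. Each camera call takes 0.05 s, during which the arm holds its last target. There are 200 camera calls.

TASK

Two centrifuge buckets stand on the two-pan balance, three filled bottles in one and a single bottle in the other. Share out the four bottles, two to a bucket, so that the buckets balance and the needle rests inside the green band: only one sharing does, and the bottles look alike, so find it by weight. Keep the bottles upright, set each one down gently in a cell of its own, and leave the rest of the bench as it is.

Things in the scene. Friction and masses are not known exactly. Their poses are not given: they have to be found in the camera images.
- balance: two-pan balance, fixed to the bench: grey base 150 mm deep (own x), 340 mm wide (own y), 40 mm tall; between the pans a cream scale plate 54 mm wide, top 190 mm above the bench, with a 12 mm wide green band and a red needle on both faces. Origin: on the bench under its centre; y runs from the right pan to the left pan, whose centres lie 115 mm either side
- beam (a joint): tilt of the beam, rad: 0 level, positive when the left pan (own +y) is up, so the right side is heavier; stops at about +-0.08. Weakly sprung to level: about 0.0013 rad per gram of difference, so above some 60 g it lies on a stop. The needle leans twice as far and is in the green band within about 0.027 rad (some 20 g). Settles in 1 to 2 s
- pan_left_top (a point): the left (own +y) pan: centre of the top face of a steel plate 170 mm (x) by 120 mm (y), on which a bucket stands; 88 mm above the bench when level, 9 mm lower or higher at its stops. The pans stay horizontal and move straight up and down, one up as the other goes down, so a pan gives way under a bottle being set down
- pan_right_top (a point): the right (own -y) pan: centre of the top face of a steel plate 170 mm (x) by 120 mm (y), on which a bucket stands; 88 mm above the bench when level, 9 mm lower or higher at its stops. The pans stay horizontal and move straight up and down, one up as the other goes down, so a pan gives way under a bottle being set down
- bucket_a: aluminium centrifuge bucket loose on a pan, 350 g: 186 mm long (own x), 64 mm wide (own y), 38 mm tall, open on top, walls, floor and two full-height cross walls 3 mm thick. Three cells about 58 mm square inside, centred at own x = -61, 0, +61 mm. Origin: centre of its underside. One bucket starts with three bottles, the other with one, in its middle cell; either may be on either pan
- bucket_b: aluminium centrifuge bucket loose on a pan, 350 g: 186 mm long (own x), 64 mm wide (own y), 38 mm tall, open on top, walls, floor and two full-height cross walls 3 mm thick. Three cells about 58 mm square inside, centred at own x = -61, 0, +61 mm. Origin: centre of its underside. One bucket starts with three bottles, the other with one, in its middle cell; either may be on either pan
- bottle_a: one of four look-alike filled bottles: opaque white cylinder 48 mm in diameter, 84 mm tall (grip it there), then a shoulder and a blue cap 38 mm wide from 90 to 110 mm. Origin: centre of its underside; z up to the cap. It weighs something from 75 to 240 g, no two bottles within 40 g of each other; which is which cannot be seen
- bottle_b: one of four look-alike filled bottles: opaque white cylinder 48 mm in diameter, 84 mm tall (grip it there), then a shoulder and a blue cap 38 mm wide from 90 to 110 mm. Origin: centre of its underside; z up to the cap. It weighs something from 75 to 240 g, no two bottles within 40 g of each other; which is which cannot be seen
- bottle_c: one of four look-alike filled bottles: opaque white cylinder 48 mm in diameter, 84 mm tall (grip it there), then a shoulder and a blue cap 38 mm wide from 90 to 110 mm. Origin: centre of its underside; z up to the cap. It weighs something from 75 to 240 g, no two bottles within 40 g of each other; which is which cannot be seen
- bottle_d: one of four look-alike filled bottles: opaque white cylinder 48 mm in diameter, 84 mm tall (grip it there), then a shoulder and a blue cap 38 mm wide from 90 to 110 mm. Origin: centre of its underside; z up to the cap. It weighs something from 75 to 240 g, no two bottles within 40 g of each other; which is which cannot be seen
- rack_green: loose green plastic rack of small tubes, about 96 x 159 x 44 mm; origin under its centre
- tip_box: loose box of pipette tips with a yellow top, 85 x 120 x 64 mm; origin under its centre
- beaker: loose glass beaker, 70 mm across and 90 mm tall; origin under its centre
- marker: loose marker pen lying on the bench, 130 mm long, 14 mm thick; origin near its middle
- wash_bottle: loose squat white bottle with a red cap, 60 mm across and 118 mm tall; a bystander, not one of the four; origin under its centre

How it is judged:
By the outcome, as a careful person would: the job done as asked, in the order asked, and still so for the second after the job is handed in, with the robot touching nothing.
It also fails if it takes over 72 s, if anything falls off the work surface, if the arm or the gripper's body presses on something with over 40 N, if the wrist force passes 120 N, or if a joint passes its speed limit or range.

## Working session

There is one attempt and no reset: what is moved stays moved. The work goes in short steps, Python scripts to look and compute and a tool call to move; the robot and the scene stay as the last step left them, time stands still between calls to the robot, and variables do not carry over. Pictures are saved under pics/ and viewed, at most 10 in all, crops included, and the job is handed in when it is done.

Besides the shell and the picture viewer there is one more tool, called as name(argument=value, ...), one argument or row to a line, values as JSON. play_rows: Moves the arm, as the interface text tells. Its arguments: {"type":"object","properties":{"moves":{"type":"array","items":{"type":"object","properties":{"angular":{"type":"array","items":{"type":"number"}},"linear":{"type":"array","items":{"type":"number"}},"hand":{"type":"number"}}}},"squeeze":{"type":"number"}},"required":["moves"]}

```bash
mkdir -p pics; cat > h.py <<'E'
import numpy as np, cv2
from workcell import ctrl
def snap(c,f):
    im=ctrl.grab_frame(c); cv2.imwrite('pics/'+f,im[:,:,::-1]); return im
def ray(c,px,z):
    P=ctrl.camera_params(c);E=np.array(P['extrinsics'])
    d=E[:3,:3]@np.array([(px[0]-P['cx'])/P['fx'],(px[1]-P['cy'])/P['fy'],1]);o=E[:3,3]
    return o+d*(z-o[2])/d[2]
def proj(c,p):
    P=ctrl.camera_params(c);E=np.array(P['extrinsics']);q=E[:3,:3].T@(np.array(p)-E[:3,3])
    return np.array([P['fx']*q[0]/q[2]+P['cx'],P['fy']*q[1]/q[2]+P['cy']])
E
python3 - <<'E'
from h import *
np.set_printoptions(precision=3,suppress=True)
a=snap('scene','s0.png');b=snap('top','t0.png')
cv2.imwrite('pics/both.png',cv2.resize(np.hstack([a,b]),(800,300))[:,:,::-1])
for c in('scene','top'):
    P=ctrl.camera_params(c);print(c,P['fx'],np.array(P['extrinsics']))
for n in ('bottle_a','bucket_a','beam','balance','wash_bottle','beaker','tip_box','rack_green','marker'):
    for d in ctrl.masks_of(n,'top')[:5]:
        m=cv2.minAreaRect(np.argwhere(d['region'])[:,::-1].astype(np.float32))
        print(n,round(d['p'],2),d['centre'],ray('top',d['centre'],0.1)[:2],np.round(m[0],1),np.round(m[1],1),round(m[2],1))
o=ctrl.get_obs();print(o['eef_pos'],o['orientation'],o['time'])
E
```

```text
scene 355.6812917447548 [[-0.614  0.655 -0.44   1.007]
 [ 0.789  0.519 -0.329  0.331]
 [ 0.012 -0.55  -0.835  0.886]
 [ 0.     0.     0.     1.   ]]
top 351.5297124986745 [[-0.023 -0.992  0.123  0.463]
 [-0.999  0.02  -0.025  0.026]
 [ 0.022 -0.124 -0.992  1.21 ]
 [ 0.     0.     0.     1.   ]]
bottle_a 0.61 [199.6, 210.9] [0.537 0.183] [196.8 210.3] [18.4 16.3] 45.0
bottle_a 0.56 [271.0, 183.8] [ 0.619 -0.044] [270.8 182.3] [15.6 17.7] 45.0
bottle_a 0.55 [275.2, 202.4] [ 0.559 -0.056] [273.8 202.2] [14.1 16.3] 45.0
bottle_a 0.5 [362.9, 176.3] [ 0.637 -0.341] [364.8 176.1] [17.9 24.6] 63.4
bottle_a 0.46 [273.7, 222.4] [ 0.496 -0.049] [274.6 222.2] [15.2 16.1] 63.4
bucket_a 0.64 [200.9, 220.0] [0.508 0.179] [197.9 210.2] [66.8 23.4] 84.4
beam 0.53 [233.8, 207.0] [0.547 0.076] [236.2 208.9] [ 6.7 34.3] 83.7
balance 0.67 [237.5, 210.2] [0.537 0.064] [236.  208.6] [ 53.9 111.4] 83.5
wash_bottle 0.72 [363.1, 176.6] [ 0.636 -0.341] [363.9 176.3] [17.4 24.6] 63.4
beaker 0.93 [132.9, 179.3] [0.642 0.394] [134.3 181.3] [26.2 22.6] 45.0
tip_box 0.55 [138.0, 228.0] [0.488 0.375] [138.4 225.8] [26.7 42. ] 79.2
rack_green 0.9 [374.9, 218.2] [ 0.502 -0.371] [369.9 218. ] [29.4 47.2] 8.1
rack_green 0.24 [262.9, 206.0] [ 0.548 -0.016] [271.9 204.4] [52.6 37.1] 82.9
marker 0.67 [230.2, 151.7] [0.726 0.085] [227.8 151.1] [ 5.4 31.9] 18.4
[ 0.273 -0.59   0.248] [[ 0.908  0.419 -0.   ]
 [ 0.419 -0.908  0.   ]
 [-0.    -0.    -1.   ]] 0.55
```

View pics/s0.png

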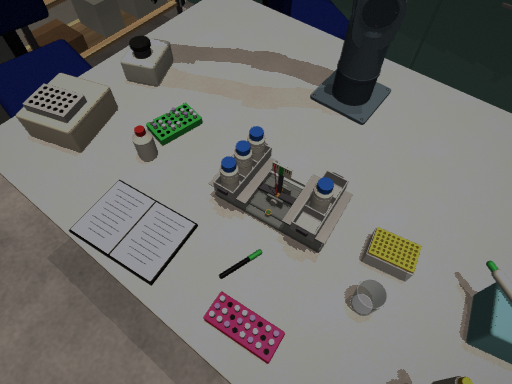

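View pics/t0.png

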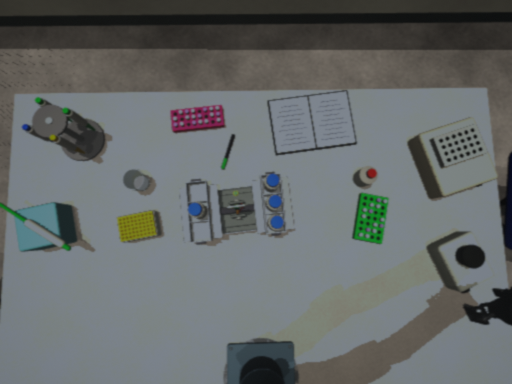

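The scene view shows three blue-capped bottles on the near-left bucket (≈(257,135), (243,150), (229,165)) and one on the other bucket (≈(325,188)). In the top view those are the caps at (272,181), (276,202) and (278,223), plus the single one at (196,210). I'll move the wrist over the balance.

play_rows(
  moves=[
    {"angular": [0,0,0],"linear": [0.96,-0.98,-0.3],"hand": 1},
    {"angular": [0,0,0],"linear": [0.96,-0.98,-0.3],"hand": 1},
    {"angular": [0,0,0],"linear": [0.96,-0.98,-0.3],"hand": 1},
    {"angular": [0,0,0],"linear": [0.96,-0.98,-0.3],"hand": 1},
    {"angular": [0,0,0],"linear": [0.96,-0.98,-0.3],"hand": 1},
  ],
)

```text
time: 0.97
eef_pos: [0.3305, -0.427, 0.2862]
orientation: [[0.908, 0.419, 0.0], [0.419, -0.908, -0.0], [0.0, 0.0, -1.0]]
contact_force: [0.5, 0.4, -0.0]
finger_gap: 0.0853
gripper_force: 0.0
```

play_rows(
  moves=[
    {"angular": [0,0,0],"linear": [0.96,-0.98,-0.3],"hand": 1},
    {"angular": [0,0,0],"linear": [0.96,-0.98,-0.3],"hand": 1},
    {"angular": [0,0,0],"linear": [0.96,-0.98,-0.3],"hand": 1},
    {"angular": [0,0,0],"linear": [0.96,-0.98,-0.3],"hand": 1},
    {"angular": [0,0,0],"linear": [0.96,-0.98,-0.3],"hand": 1},
  ],
)

```text
time: 1.38
eef_pos: [0.388, -0.2654, 0.3239]
orientation: [[0.908, 0.419, 0.0], [0.419, -0.908, -0.001], [0.0, 0.001, -1.0]]
contact_force: [-0.1, 0.1, -0.1]
finger_gap: 0.0851
gripper_force: 0.0
```

play_rows(
  moves=[
    {"angular": [0,0,0],"linear": [0.96,-0.98,-0.3],"hand": 1},
    {"angular": [0,0,0],"linear": [0.96,-0.98,-0.3],"hand": 1},
    {"angular": [0,0,0],"linear": [0.96,-0.98,-0.3],"hand": 1},
    {"angular": [0,0,0],"linear": [0.96,-0.98,-0.3],"hand": 1},
    {"angular": [0,0,0],"linear": [0.96,-0.98,-0.3],"hand": 1},
  ],
)

```text
time: 1.8
eef_pos: [0.4455, -0.1039, 0.3615]
orientation: [[0.908, 0.419, 0.001], [0.419, -0.908, -0.0], [0.0, 0.001, -1.0]]
contact_force: [0.4, -0.6, -0.0]
finger_gap: 0.0855
gripper_force: 0.0
```

play_rows(
  moves=[
    {"angular": [0,0,0.8],"linear": [0.5,-0.5,-0.5],"hand": 1},
    {"angular": [0,0,0.9],"linear": [0,0,-0.8],"hand": 1},
    {"angular": [0,0,0.9],"linear": [0,0,-0.8],"hand": 1},
    {"angular": [0,0,0.9],"linear": [0,0,0],"hand": 1},
    {"angular": [0,0,0],"linear": [0,0,0],"hand": 1},
  ],
)

```text
time: 2.22
eef_pos: [0.4519, -0.0888, 0.4145]
orientation: [[0.992, 0.125, 0.002], [0.125, -0.992, -0.001], [0.002, 0.001, -1.0]]
contact_force: [-0.7, 0.4, 0.0]
finger_gap: 0.0854
gripper_force: 0.0
```

```bash
python3 - <<'E'
from h import *
np.set_printoptions(precision=3,suppress=True)
o=ctrl.get_obs();print(o['eef_pos'],o['orientation'],o['time'],o['contact_force'])
snap('wrist','w1.png');print(np.array(ctrl.camera_params('wrist')['extrinsics']))
E
```

```text
[ 0.452 -0.089  0.414] [[ 0.992  0.125  0.002]
 [ 0.125 -0.992 -0.001]
 [ 0.002  0.001 -1.   ]] 2.2167 [-0.704  0.449  0.009]
[[ 0.129 -0.942 -0.31   0.531]
 [-0.992 -0.123 -0.041 -0.078]
 [ 0.001  0.313 -0.95   0.539]
 [ 0.     0.     0.     1.   ]]
```

View pics/w1.png

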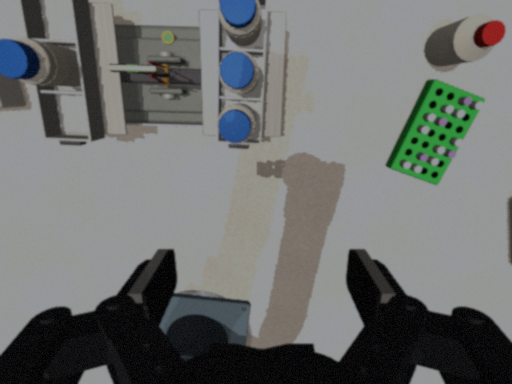

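The wrist view shows caps at (239,10), (238,70), (235,125) on the right bucket and (17,60) on the left. The bucket is only a little off the image axes. I'll centre the camera for a proper fix.

play_rows(
  moves=[
    {"angular": [0,0,0],"linear": [0.6,-0.95,0],"hand": 1},
    {"angular": [0,0,0],"linear": [0.6,-0.95,0],"hand": 1},
    {"angular": [0,0,0],"linear": [0.6,-0.95,0],"hand": 1},
    {"angular": [0,0,0],"linear": [0.6,-0.95,0],"hand": 1},
    {"angular": [0,0,0],"linear": [0.6,-0.95,0],"hand": 1},
  ],
)

```text
time: 2.68
eef_pos: [0.5106, 0.0394, 0.4125]
orientation: [[0.992, 0.129, -0.001], [0.129, -0.992, -0.0], [-0.001, 0.0, -1.0]]
contact_force: [0.2, 0.2, 0.2]
finger_gap: 0.0851
gripper_force: 0.0
```

play_rows(
  moves=[
    {"angular": [0,0,0],"linear": [0.6,-0.95,0],"hand": 1},
    {"angular": [0,0,0],"linear": [0,0,0],"hand": 1},
    {"angular": [0,0,0],"linear": [0,0,0],"hand": 1},
    {"angular": [0,0,0],"linear": [0,0,0],"hand": 1},
    {"angular": [0,0,0],"linear": [0,0,0],"hand": 1},
  ],
)

```text
time: 3.1
eef_pos: [0.5222, 0.0624, 0.4129]
orientation: [[0.992, 0.126, -0.001], [0.126, -0.992, -0.001], [-0.001, 0.001, -1.0]]
contact_force: [-0.0, 0.3, 0.7]
finger_gap: 0.0854
gripper_force: 0.0
```

```bash
cat >> h.py <<'E'
def caps(c,im):
    hsv=cv2.cvtColor(im,cv2.COLOR_RGB2HSV)
    m=cv2.inRange(hsv,(100,150,60),(125,255,255))
    m=cv2.morphologyEx(m,cv2.MORPH_OPEN,np.ones((3,3)))
    n,l,s,ce=cv2.connectedComponentsWithStats(m)
    out=[]
    for i in range(1,n):
        if s[i,4]>150:
            k=cv2.findContours((l==i).astype(np.uint8),0,2)[0][0]
            out.append((ce[i],s[i],k))
    return out
E
python3 - <<'E'
from h import *
np.set_printoptions(precision=4,suppress=True)
o=ctrl.get_obs();print(o['eef_pos'],o['contact_force'],o['joint_positions'])
im=snap('wrist','w2.png')
for ce,s,k in caps('wrist',im):
    print(ce,s,cv2.minEnclosingCircle(k),ray('wrist',ce,0.19)[:2],ray('wrist',ce,0.21)[:2])
for n in ('bucket_a','beam','balance','bottle_a'):
    for d in ctrl.masks_of(n,'wrist')[:5]:
        m=cv2.minAreaRect(np.argwhere(d['region'])[:,::-1].astype(np.float32))
        print(n,round(d['p'],2),d['centre'],np.round(m[0],1),np.round(m[1],1),round(m[2],1))
E
```

```text
[0.5222 0.0624 0.4129] [-0.0394  0.2668  0.7254] [  9.355   12.3399 -25.214   92.8783   5.4203  76.0478 -99.4234]
[364.7872  93.7447] [349  78  33  33 893] ((364.671875, 93.7421875), 17.80948257446289) [ 0.618  -0.0418] [ 0.6171 -0.0352]
[156.7825 143.2872] [141 127  33  34 846] ((156.91802978515625, 143.2786865234375), 17.111669540405273) [0.5331 0.1875] [0.5371 0.181 ]
[356.5645 149.1842] [341 134  32  32 760] ((356.5810852050781, 149.1621551513672), 16.0468692779541) [ 0.556  -0.0468] [ 0.5586 -0.0399]
[348.7536 197.095 ] [334 183  30  28 621] ((348.5, 197.0), 14.8071928024292) [ 0.496  -0.0508] [ 0.5021 -0.0436]
bucket_a 0.68 [325.8, 120.6] [338.4 134. ] [ 52.9 143.1] 9.0
bucket_a 0.58 [177.1, 112.2] [174.5 129.5] [149.4  57. ] 89.1
beam 0.7 [250.4, 132.4] [260.5 133.1] [73.2 15.2] 1.1
beam 0.32 [346.2, 144.6] [347.5 142.5] [53.7 41. ] 45.0
balance 0.96 [257.7, 129.2] [256.8 133.8] [246.1 116.8] 2.3
bottle_a 0.94 [354.7, 92.8] [355.   93.5] [41. 56.] 90.0
bottle_a 0.89 [341.2, 189.2] [340.3 186.8] [55.2 34.6] 45.0
bottle_a 0.76 [347.9, 144.7] [347.4 143.5] [55.1 38.4] 31.0
bottle_a 0.68 [308.1, 133.3] [335.9 135.1] [ 79.3 111.4] 3.9
```

View pics/w2.png

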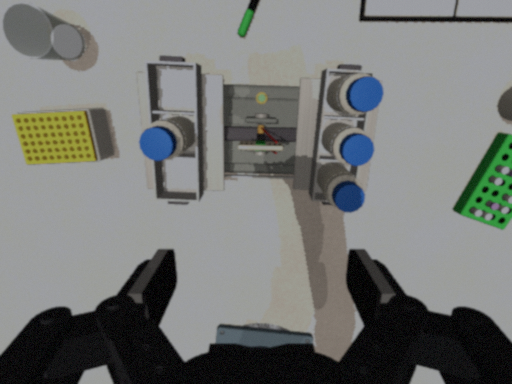

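The wrist view shows the left bucket rim with corners at about (149,63), (200,65), (200,199), (157,196) and its bottle in the middle cell. The three right-hand caps are at (364,94), (357,149) and (349,197). Next I'll refine with rim corners and cross-check in the other cameras.

```bash
python3 - <<'E'
from h import *
np.set_printoptions(precision=4,suppress=True)
for p in [(149,63),(200,65),(200,199),(157,196)]: print('L rim',ray('wrist',p,0.135)[:2])
for p in [(322,70),(313,198)]: print('R rim inner',ray('wrist',p,0.117)[:2])
for c in('scene','top'):
    im=ctrl.grab_frame(c)
    cs=[x[0] for x in caps(c,im) if x[1][4]<600]
    for b in [(.618,-.043,.187),(.5556,-.0478,.187),(.495,-.0515,.187),(.536,.183,.205)]:
        q=proj(c,b);print(c,b,q,min(cs,key=lambda e:np.hypot(*(e-q))))
im=cv2.imread('pics/w2.png')[45:215,130:400];cv2.imwrite('pics/w2c.png',cv2.resize(im,None,fx=2.9,fy=2.9,interpolation=cv2.INTER_CUBIC))
E
```

```text
L rim [0.6223 0.2181]
L rim [0.6281 0.1545]
L rim [0.4495 0.1433]
L rim [0.4462 0.205 ]
R rim inner [ 0.6436 -0.002 ]
R rim inner [ 0.4659 -0.0227]
scene (0.618, -0.043, 0.187) [228.2675 163.3851] [325.3576 183.5879]
scene (0.5556, -0.0478, 0.187) [242.6483 147.2236] [325.3576 183.5879]
scene (0.495, -0.0515, 0.187) [256.049  132.6586] [325.3576 183.5879]
scene (0.536, 0.183, 0.205) [325.2422 184.793 ] [325.3576 183.5879]Traceback (most recent call last):
  File "<stdin>", line 9, in <module>
ValueError: min() iterable argument is empty
```

play_rows(
  moves=[
    {"angular": [0,0,0.55],"linear": [0,0,1],"hand": 1},
    {"angular": [0,0,0],"linear": [-0.29,0.88,1],"hand": 1},
    {"angular": [0,0,0],"linear": [-0.29,0.88,1],"hand": 1},
    {"angular": [0,0,0],"linear": [-0.29,0.88,1],"hand": 1},
    {"angular": [0,0,0],"linear": [-0.29,0.88,1],"hand": 1},
  ],
)

```text
time: 3.87
eef_pos: [0.5002, -0.0271, 0.2874]
orientation: [[0.997, 0.08, 0.001], [0.08, -0.997, -0.0], [0.001, 0.0, -1.0]]
contact_force: [0.2, -0.5, -0.5]
finger_gap: 0.0851
gripper_force: 0.0
```

play_rows(
  moves=[
    {"angular": [0,0,0],"linear": [-0.29,0.88,1],"hand": 1},
    {"angular": [0,0,0],"linear": [0,0,0],"hand": 1},
    {"angular": [0,0,0],"linear": [0,0,0],"hand": 1},
    {"angular": [0,0,0],"linear": [0,0,0],"hand": 1},
    {"angular": [0,0,0],"linear": [0,0,0],"hand": 1},
  ],
)

```text
time: 4.28
eef_pos: [0.4962, -0.0475, 0.2644]
orientation: [[0.997, 0.081, 0.002], [0.081, -0.997, 0.0], [0.002, -0.0, -1.0]]
contact_force: [0.7, 0.1, -1.1]
finger_gap: 0.0857
gripper_force: 0.0
```

```bash
cat >> h.py <<'E'
def st():
    o=ctrl.get_obs();R=np.array(o['orientation']);print('t',o['time'],'p',o['eef_pos'],'yaw',np.degrees(np.arctan2(R[1,0],R[0,0])),'F',o['contact_force'],o['finger_gap'],o['gripper_force']);return o
E
python3 - <<'E'
from h import *
np.set_printoptions(precision=4,suppress=True)
o=st();print(o['orientation'])
im=snap('wrist','w3.png')
for ce,s,k in caps('wrist',im):print(ce,s,ray('wrist',ce,0.187)[:2],ray('wrist',ce,0.205)[:2])
E
```

```text
t 4.2833 p [ 0.4962 -0.0475  0.2644] yaw 4.634816250879006 F [ 0.7495  0.1296 -1.0577] 0.08573185200369451 0.0
[[ 0.9967  0.0808  0.0023]
 [ 0.0808 -0.9967  0.0004]
 [ 0.0024 -0.0002 -1.    ]]
[271.1652  26.2078] [ 241    0   61   58 2960] [ 0.6168 -0.0432] [ 0.6132 -0.0429]
[270.4194 129.1978] [ 244  102   54   56 2356] [ 0.5554 -0.0484] [ 0.5572 -0.0477]
[266.8589 211.6302] [ 243  186   49   51 1920] [ 0.4957 -0.0513] [ 0.5028 -0.0503]
```

View pics/w3.png

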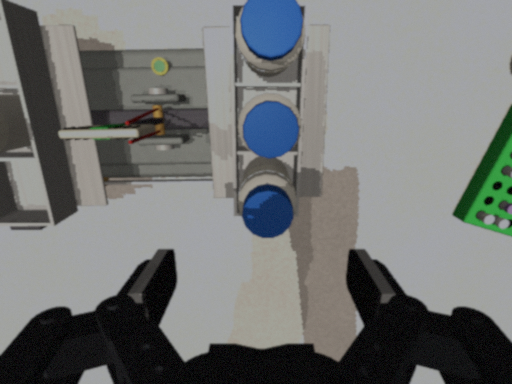

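The caps agree with the first fix, with the end bottle at (267,212), and its position is consistent. I'll descend and grip it.

play_rows(
  moves=[
    {"angular": [0,0,0],"linear": [-0.03,0.15,1],"hand": 1},
    {"angular": [0,0,0],"linear": [0,0,1],"hand": 1},
    {"angular": [0,0,0],"linear": [0,0,1],"hand": 1},
    {"angular": [0,0,0],"linear": [0,0,1],"hand": 1},
    {"angular": [0,0,0],"linear": [0,0,0.7],"hand": 1},
  ],
)

```text
time: 4.75
eef_pos: [0.4948, -0.0515, 0.1447]
orientation: [[0.997, 0.081, 0.0], [0.081, -0.997, 0.0], [0.0, -0.0, -1.0]]
contact_force: [-0.4, 0.2, -0.6]
finger_gap: 0.0856
gripper_force: 0.0
```

play_rows(
  moves=[
    {"angular": [0,0,0],"linear": [0,0,0],"hand": 1},
    {"angular": [0,0,0],"linear": [0,0,0],"hand": 0.4},
    {"angular": [0,0,0],"linear": [0,0,0],"hand": 0},
    {"angular": [0,0,0],"linear": [0,0,0],"hand": -1},
    {"angular": [0,0,0],"linear": [0,0,0],"hand": -1},
  ],
  squeeze=30,
)

```text
time: 5.17
eef_pos: [0.496, -0.0522, 0.1475]
orientation: [[0.997, 0.079, 0.003], [0.079, -0.997, -0.0], [0.003, 0.0, -1.0]]
contact_force: [0.3, 0.7, 5.0]
finger_gap: 0.047
gripper_force: 30.1
```

play_rows(
  moves=[
    {"angular": [0,0,0],"linear": [0,0,0],"hand": -1},
    {"angular": [0,0,0],"linear": [0,0,0],"hand": -1},
    {"angular": [0,0,0],"linear": [0,0,0],"hand": -1},
    {"angular": [0,0,0],"linear": [0,0,0],"hand": -1},
    {"angular": [0,0,0],"linear": [0,0,0],"hand": -1},
  ],
)

```text
time: 5.58
eef_pos: [0.496, -0.0522, 0.1474]
orientation: [[0.997, 0.079, 0.003], [0.079, -0.997, -0.0], [0.003, 0.0, -1.0]]
contact_force: [-0.2, 1.6, 7.8]
finger_gap: 0.0472
gripper_force: 30.1
```

play_rows(
  moves=[
    {"angular": [0,0,0],"linear": [0,0,-0.3],"hand": -1},
    {"angular": [0,0,0],"linear": [0,0,-0.7],"hand": -1},
    {"angular": [0,0,0],"linear": [0,0,-1],"hand": -1},
    {"angular": [0,0,0],"linear": [0,0,-1],"hand": -1},
    {"angular": [0,0,0],"linear": [0,0,-1],"hand": -1},
  ],
)

```text
time: 6.0
eef_pos: [0.4942, -0.0524, 0.2474]
orientation: [[0.997, 0.079, -0.0], [0.079, -0.997, -0.0], [-0.0, -0.0, -1.0]]
contact_force: [0.7, -0.1, -1.6]
finger_gap: 0.0477
gripper_force: 31.3
```

play_rows(
  moves=[
    {"angular": [0,0,0],"linear": [0,0,-1],"hand": -1},
    {"angular": [0,0,0],"linear": [0,0,0],"hand": -1},
    {"angular": [0,0,0],"linear": [0,0,0],"hand": -1},
    {"angular": [0,0,0],"linear": [0,0,0],"hand": -1},
    {"angular": [0,0,0],"linear": [0,0,0],"hand": -1},
  ],
)

```text
time: 6.42
eef_pos: [0.4936, -0.0525, 0.2696]
orientation: [[0.997, 0.079, -0.002], [0.079, -0.997, 0.0], [-0.002, -0.0, -1.0]]
contact_force: [0.1, 0.0, -2.3]
finger_gap: 0.0469
gripper_force: 31.5
```

```bash
python3 - <<'E'
from h import *
np.set_printoptions(precision=4,suppress=True)
o=st();im=snap('wrist','w4.png')
F=[]
for i in range(6):
    ctrl.grab_frame('wrist');F.append(ctrl.get_obs()['contact_force'][2])
print(np.round(F,2))
for ce,s,k in caps('wrist',im):print(ce,s,ray('wrist',ce,0.187)[:2],ray('wrist',ce,0.205)[:2])
E
```

```text
t 6.4167 p [ 0.4936 -0.0525  0.2696] yaw 4.5476022494890085 F [ 0.0729  0.0006 -2.3014] 0.04689244548909866 31.491833925247192
[-2.68 -1.71 -1.7  -1.07 -1.57 -1.61]
[262.9004  23.6944] [ 234    0   59   54 2680] [ 0.6171 -0.0431] [ 0.6134 -0.0433]
[262.9579 123.4382] [ 237   97   53   54 2259] [ 0.5563 -0.0482] [ 0.558  -0.0479]
[261.5925 313.3285] [ 210  268  104   81 5921] [ 0.3974 -0.0601] [ 0.4127 -0.0589]
```

View pics/w4.png

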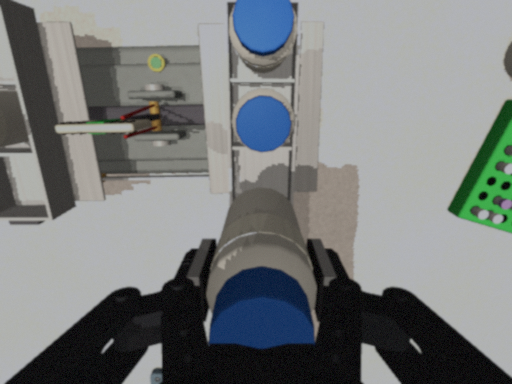

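The picture shows the bottle held upright at (262,310) and the right pan still down. Its weight is about 1.7 N, so roughly 170 g. I'll carry it across.

play_rows(
  moves=[
    {"angular": [0,0,0],"linear": [0,-0.92,0],"hand": -1},
    {"angular": [0,0,0],"linear": [0,-0.92,0],"hand": -1},
    {"angular": [0,0,0],"linear": [0,-0.92,0],"hand": -1},
    {"angular": [0,0,0],"linear": [0,-0.92,0],"hand": -1},
    {"angular": [0,0,0],"linear": [0,-0.92,0],"hand": -1},
  ],
)

```text
time: 7.18
eef_pos: [0.4854, 0.0633, 0.2707]
orientation: [[0.997, 0.079, -0.0], [0.079, -0.997, -0.0], [-0.0, -0.0, -1.0]]
contact_force: [0.6, -0.4, -2.4]
finger_gap: 0.0476
gripper_force: 31.5
```

play_rows(
  moves=[
    {"angular": [0,0,0],"linear": [0,-0.92,0],"hand": -1},
    {"angular": [0,0,0],"linear": [0,-0.92,0],"hand": -1},
    {"angular": [0,0,0],"linear": [0,-0.92,0],"hand": -1},
    {"angular": [0,0,0],"linear": [0,-0.92,0],"hand": -1},
    {"angular": [0,0,0],"linear": [0,-0.9,0],"hand": -1},
  ],
)

```text
time: 7.6
eef_pos: [0.4762, 0.1775, 0.2707]
orientation: [[0.997, 0.079, -0.0], [0.079, -0.997, 0.0], [-0.0, -0.0, -1.0]]
contact_force: [0.3, 0.0, -2.2]
finger_gap: 0.0468
gripper_force: 31.5
```

play_rows(
  moves=[
    {"angular": [0,0,0],"linear": [0,0,0.8],"hand": -1},
    {"angular": [0,0,0],"linear": [0,0,0],"hand": -1},
    {"angular": [0,0,0],"linear": [0,0,0],"hand": -1},
    {"angular": [0,0,0],"linear": [0,0,0],"hand": -1},
    {"angular": [0,0,0],"linear": [0,0,0],"hand": -1},
  ],
)

```text
time: 8.02
eef_pos: [0.4771, 0.1756, 0.2514]
orientation: [[0.997, 0.078, 0.001], [0.078, -0.997, -0.0], [0.001, 0.0, -1.0]]
contact_force: [0.4, 0.2, -0.4]
finger_gap: 0.0474
gripper_force: 31.5
```

```bash
python3 - <<'E'
from h import *
np.set_printoptions(precision=4,suppress=True)
o=st();im=snap('wrist','w5.png')
np.set_printoptions(precision=4,suppress=True)
for ce,s,k in caps('wrist',im):print(ce,s,ray('wrist',ce,0.187)[:2],ray('wrist',ce,0.205)[:2])
E
```

```text
t 8.0167 p [0.4771 0.1756 0.2514] yaw 4.454378628706631 F [ 0.3636  0.1808 -0.4259] 0.04736808352683782 31.546847820281982
[257.4469 133.6416] [ 226  102   64   64 3251] [0.5341 0.183 ] [0.5363 0.1829]
[261.5141 311.2916] [ 210  268  104   81 6454] [0.3982 0.1696] [0.4133 0.1708]
```

View pics/w5.png

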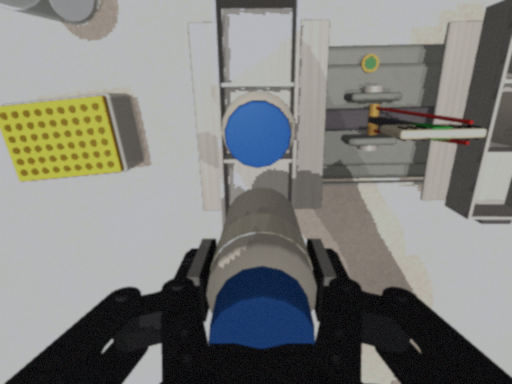

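Cross walls of the left bucket show at rows ≈85 and ≈160, spanning columns 221–296. The held bottle is over the near end cell.

```bash
python3 - <<'E'
from h import *
np.set_printoptions(precision=4,suppress=True)
for p in [(221,85),(296,85),(222,160),(296,160),(259,85),(259,160)]: print(ray('wrist',p,0.135)[:2])
im=cv2.imread('pics/w5.png',0)
print(im[60:110,262],im[150:175,228:232].mean(1).round(),im[150:175,286:290].mean(1).round(),im[80,210:310],sep='\n')
E
```

```text
[0.5624 0.2138]
[0.5669 0.1563]
[0.5039 0.2108]
[0.5087 0.1496]
[0.5647 0.1846]
[0.5063 0.1802]
[181 181 181 181 181 181 181 181 179 181 180 181 182 181 181 180 180 180
 179 179 182 180 181 182 181 176 151 130 115 124 144 155 162 164 166 167
 169 169 172 164 127  86  83  93  96 100 102 101  98  97]
[ 96. 106. 109.  91.  74.  72.  75.  76.  97. 142. 169. 174. 162. 134.
 112. 108. 106. 109. 116. 120. 122. 123. 124. 122. 122.]
[118. 130. 124.  99.  80.  76.  75.  74. 106. 156. 174. 174. 166. 154.
 148. 148. 148. 147. 148. 146. 144. 131. 116. 102.  94.]
[182 180 182 181 182 183 182 178 161 118  73  55  62  78  98 112 118 123
 127 134 149 163 178 181 180 182 182 181 181 182 182 182 181 180 182 179
 179 182 181 181 182 181 181 180 180 181 181 182 182 181 180 180 182 181
 181 181 182 180 180 180 179 179 179 180 181 180 180 182 179 179 180 180
 181 180 179 180 182 181 180 173 151 101  74  81 125 161 175 174 161 153
 160 164 162 165 167 164 163 163 162 161]
```

play_rows(
  moves=[
    {"angular": [0,0,0],"linear": [-0.07,-0.08,1],"hand": -1},
    {"angular": [0,0,0],"linear": [0,0,0.8],"hand": -1},
    {"angular": [0,0,0],"linear": [0,0,0.6],"hand": -1},
    {"angular": [0,0,0],"linear": [0,0,0.4],"hand": -1},
    {"angular": [0,0,0],"linear": [0,0,0.3],"hand": -1},
  ],
)

```text
time: 8.48
eef_pos: [0.4747, 0.1778, 0.1727]
orientation: [[0.997, 0.079, -0.0], [0.079, -0.997, -0.0], [-0.0, 0.0, -1.0]]
contact_force: [-0.7, 0.3, -2.0]
finger_gap: 0.0473
gripper_force: 31.6
```

play_rows(
  moves=[
    {"angular": [0,0,0],"linear": [0,0,0.1],"hand": -1},
    {"angular": [0,0,0],"linear": [0,0,0.1],"hand": -1},
    {"angular": [0,0,0],"linear": [0,0,0.05],"hand": -1},
    {"angular": [0,0,0],"linear": [0,0,0],"hand": -1},
    {"angular": [0,0,0],"linear": [0,0,0],"hand": -1},
  ],
)

```text
time: 8.9
eef_pos: [0.475, 0.1784, 0.1676]
orientation: [[0.997, 0.079, 0.001], [0.079, -0.997, 0.0], [0.001, -0.0, -1.0]]
contact_force: [0.3, 0.1, -2.5]
finger_gap: 0.0475
gripper_force: 31.6
```

play_rows(
  moves=[
    {"angular": [0,0,0],"linear": [0,0,0.07],"hand": -1},
    {"angular": [0,0,0],"linear": [0,0,0.07],"hand": -1},
    {"angular": [0,0,0],"linear": [0,0,0.05],"hand": -1},
    {"angular": [0,0,0],"linear": [0,0,0],"hand": -1},
    {"angular": [0,0,0],"linear": [0,0,0],"hand": -1},
  ],
)

```text
time: 9.32
eef_pos: [0.4748, 0.1784, 0.1624]
orientation: [[0.997, 0.079, 0.0], [0.079, -0.997, 0.0], [0.0, -0.0, -1.0]]
contact_force: [1.1, -0.6, 0.0]
finger_gap: 0.0473
gripper_force: 31.8
```

play_rows(
  moves=[
    {"angular": [0,0,0],"linear": [0,0,0.06],"hand": -1},
    {"angular": [0,0,0],"linear": [0,0,0.06],"hand": -1},
    {"angular": [0,0,0],"linear": [0,0,0.04],"hand": -1},
    {"angular": [0,0,0],"linear": [0,0,0],"hand": -1},
    {"angular": [0,0,0],"linear": [0,0,0],"hand": -1},
  ],
)

```text
time: 9.73
eef_pos: [0.4746, 0.1782, 0.1582]
orientation: [[0.997, 0.079, -0.0], [0.079, -0.997, 0.0], [-0.0, -0.0, -1.0]]
contact_force: [0.2, -0.3, -0.5]
finger_gap: 0.0478
gripper_force: 31.8
```

```bash
python3 - <<'E'
from h import *
o=st();im=snap('wrist','w6.png')
for ce,s,k in caps('wrist',im):print(ce,s)
im=cv2.imread('pics/w6.png');cv2.imwrite('pics/w6c.png',im)
E
```

```text
t 9.7333 p [0.47458024 0.17824884 0.15820322] yaw 4.551373063985199 F [ 0.17844428 -0.33952222 -0.50169655] 0.04782217122706509 31.81345045566559
[264.27534876 160.77304965] [  200    98   130   127 12831]
[261.31750381 311.16347032] [ 210  268  104   81 6570]
```

View pics/w6.png

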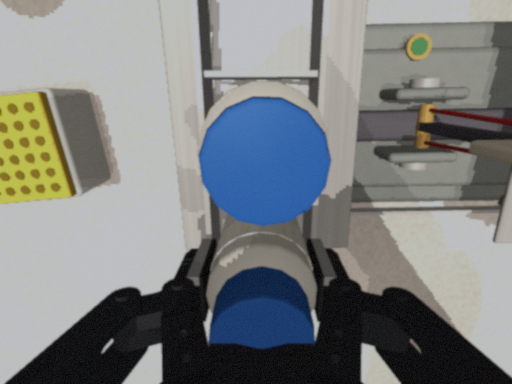

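The held bottle sits in the cell at (262,310) beside the middle one, and the pan is already yielding under it. I'll release it, rise, and gauge the tilt from cap heights in the scene camera.

play_rows(
  moves=[
    {"angular": [0,0,0],"linear": [0,0,0],"hand": -0.1},
    {"angular": [0,0,0],"linear": [0,0,0],"hand": 0.2},
    {"angular": [0,0,0],"linear": [0,0,0],"hand": 0.6},
    {"angular": [0,0,0],"linear": [0,0,0],"hand": 1},
    {"angular": [0,0,0],"linear": [0,0,0],"hand": 1},
  ],
)

```text
time: 10.2
eef_pos: [0.4745, 0.1782, 0.1583]
orientation: [[0.997, 0.079, -0.0], [0.079, -0.997, -0.0], [-0.0, 0.0, -1.0]]
contact_force: [-0.7, -0.8, 0.9]
finger_gap: 0.0845
gripper_force: 0.0
```

play_rows(
  moves=[
    {"angular": [0,0,0],"linear": [0,0,-0.5],"hand": 1},
    {"angular": [0,0,0],"linear": [0,0,-1],"hand": 1},
    {"angular": [0,0,0],"linear": [0,0,-1],"hand": 1},
    {"angular": [0,0,0],"linear": [0,0,-1],"hand": 1},
    {"angular": [0,0,0],"linear": [-0.3,0,-1],"hand": 1},
  ],
)

```text
time: 10.62
eef_pos: [0.4678, 0.1775, 0.272]
orientation: [[0.997, 0.079, 0.001], [0.079, -0.997, 0.0], [0.001, -0.0, -1.0]]
contact_force: [1.0, 0.9, -0.2]
finger_gap: 0.0853
gripper_force: 0.0
```

play_rows(
  moves=[
    {"angular": [0,0,0],"linear": [-0.3,1,-0.5],"hand": 1},
    {"angular": [0,0,0],"linear": [0,1,0],"hand": 1},
    {"angular": [0,0,0],"linear": [0,1,0],"hand": 1},
    {"angular": [0,0,0],"linear": [0,1,0],"hand": 1},
    {"angular": [0,0,0],"linear": [0,0,0],"hand": 1},
  ],
)

```text
time: 11.03
eef_pos: [0.4679, 0.0718, 0.2832]
orientation: [[0.997, 0.072, -0.0], [0.072, -0.997, -0.003], [-0.0, 0.003, -1.0]]
contact_force: [0.2, -0.3, 0.1]
finger_gap: 0.0854
gripper_force: 0.0
```

```bash
cat >> h.py <<'E'
def sc(im):
    hsv=cv2.cvtColor(im,cv2.COLOR_RGB2HSV)
    m=cv2.inRange(hsv,(100,130,50),(125,255,255)); m[:110]=0;m[230:]=0;m[:,:200]=0;m[:,380:]=0
    n,l,s,ce=cv2.connectedComponentsWithStats(m)
    return [(np.round(ce[i],2),s[i,4]) for i in range(1,n) if s[i,4]>25]
E
python3 - <<'E'
from h import *
np.set_printoptions(precision=3,suppress=True)
st()
print(*sc(cv2.imread('pics/s0.png')[:,:,::-1].copy()),sep='\n')
im=snap('scene','s1.png');print('now',*sc(im),sep='\n')
for b in [(.536,.183),(.5556,-.0478)]:
    for z in(.087,.096,.105):print(b,z,proj('scene',(*b,z+.1)))
im=snap('scene','s2.png');print('now',*sc(im),sep='\n')
E
```

```text
t 11.0333 p [0.468 0.072 0.283] yaw 4.155818697418648 F [ 0.207 -0.294  0.056] 0.08543840677784523 0.0
(array([256.28, 133.12]), np.int32(160))
(array([242.84, 147.58]), np.int32(171))
(array([228.5 , 163.75]), np.int32(180))
(array([325.5 , 184.86]), np.int32(206))
now
(array([242.73, 145.28]), np.int32(177))
(array([228.18, 161.62]), np.int32(192))
(array([336.94, 169.43]), np.int32(193))
(array([324.68, 187.12]), np.int32(208))
(0.536, 0.183) 0.087 [323.885 189.065]
(0.536, 0.183) 0.096 [324.557 186.948]
(0.536, 0.183) 0.105 [325.242 184.793]
(0.5556, -0.0478) 0.087 [242.648 147.224]
(0.5556, -0.0478) 0.096 [242.592 144.916]
(0.5556, -0.0478) 0.105 [242.535 142.57 ]
now
(array([242.77, 145.3 ]), np.int32(178))
(array([228.18, 161.62]), np.int32(192))
(array([336.97, 169.41]), np.int32(192))
(array([324.68, 187.12]), np.int32(208))
```

The cap heights say the pans are now level: the left dropped about 9 mm and the right rose about 9 mm. I'll rise and check once it has settled.

play_rows(
  moves=[
    {"angular": [0,0,0],"linear": [0.4,0,-1],"hand": 1},
    {"angular": [0,0,0],"linear": [0.4,0,-1],"hand": 1},
    {"angular": [0,0,0],"linear": [0.4,0,-1],"hand": 1},
    {"angular": [0,0,0],"linear": [0.4,0,-1],"hand": 1},
    {"angular": [0,0,0],"linear": [0.4,0,-0.6],"hand": 1},
  ],
)

```text
time: 11.55
eef_pos: [0.5183, 0.0833, 0.4011]
orientation: [[0.997, 0.082, 0.003], [0.082, -0.997, 0.001], [0.003, -0.001, -1.0]]
contact_force: [0.6, -0.2, -0.1]
finger_gap: 0.0856
gripper_force: 0.0
```

play_rows(
  moves=[
    {"angular": [0,0,0],"linear": [0,0,0],"hand": 1},
    {"angular": [0,0,0],"linear": [0,0,0],"hand": 1},
    {"angular": [0,0,0],"linear": [0,0,0],"hand": 1},
    {"angular": [0,0,0],"linear": [0,0,0],"hand": 1},
    {"angular": [0,0,0],"linear": [0,0,0],"hand": 1},
  ],
)

```text
time: 11.97
eef_pos: [0.5165, 0.0814, 0.3972]
orientation: [[0.997, 0.08, -0.002], [0.08, -0.997, -0.0], [-0.002, 0.0, -1.0]]
contact_force: [0.6, 0.2, -0.6]
finger_gap: 0.0852
gripper_force: 0.0
```

play_rows(
  moves=[
    {"angular": [0,0,0],"linear": [0,0,0],"hand": 1},
    {"angular": [0,0,0],"linear": [0,0,0],"hand": 1},
    {"angular": [0,0,0],"linear": [0,0,0],"hand": 1},
    {"angular": [0,0,0],"linear": [0,0,0],"hand": 1},
    {"angular": [0,0,0],"linear": [0,0,0],"hand": 1},
  ],
)

```text
time: 12.38
eef_pos: [0.5174, 0.0813, 0.3983]
orientation: [[0.997, 0.079, -0.0], [0.079, -0.997, -0.0], [-0.0, 0.0, -1.0]]
contact_force: [0.1, -0.4, -0.5]
finger_gap: 0.0856
gripper_force: 0.0
```

play_rows(
  moves=[
    {"angular": [0,0,0],"linear": [0,0,0],"hand": 1},
    {"angular": [0,0,0],"linear": [0,0,0],"hand": 1},
    {"angular": [0,0,0],"linear": [0,0,0],"hand": 1},
    {"angular": [0,0,0],"linear": [0,0,0],"hand": 1},
    {"angular": [0,0,0],"linear": [0,0,0],"hand": 1},
  ],
)

```text
time: 12.8
eef_pos: [0.5174, 0.0813, 0.3983]
orientation: [[0.997, 0.079, -0.0], [0.079, -0.997, 0.0], [-0.0, -0.0, -1.0]]
contact_force: [-0.0, 0.7, -0.2]
finger_gap: 0.0853
gripper_force: 0.0
```

```bash
python3 - <<'E'
from h import *
np.set_printoptions(precision=3,suppress=True)
st();im=snap('scene','s3.png');print('now',*sc(im),sep='\n')
w=snap('wrist','w7.png')
a=cv2.resize(im[120:250,205:355],(450,390),interpolation=cv2.INTER_CUBIC)
b=cv2.resize(w[40:240,120:400],(350,250))
o=np.zeros((390,800,3),np.uint8);o[:,:450]=a;o[:250,450:]=b;cv2.imwrite('pics/chk.png',o[:,:,::-1])
E
```

```text
t 12.8 p [0.517 0.081 0.398] yaw 4.545985516124636 F [-0.02   0.742 -0.225] 0.08534447141709084 0.0
now
(array([242.72, 145.33]), np.int32(178))
(array([228.21, 161.6 ]), np.int32(191))
(array([337.03, 169.35]), np.int32(190))
(array([324.74, 187.08]), np.int32(208))
```

View pics/chk.png

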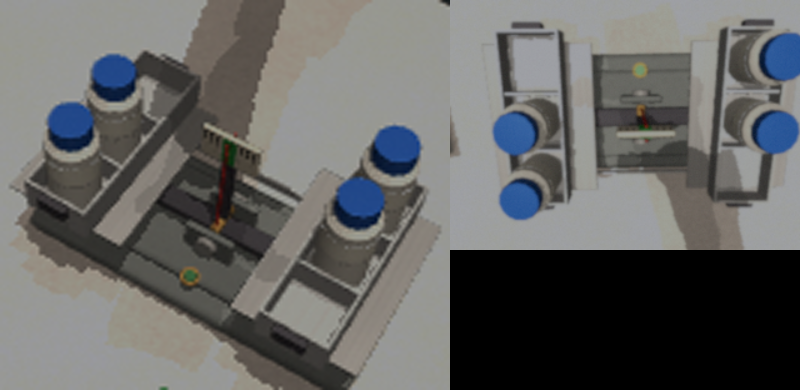

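The check picture shows two bottles upright in each bucket, each in its own cell, and the needle at (228,165) standing on the green band. The readings were steady over 2 s, so I'm handing in.

```bash
python3 -c "
from workcell import ctrl
print(ctrl.hand_in())"
```

```text
the job is handed in; nothing more can be done
None
```

I moved one bottle across, so there are now two upright in each bucket; the pans settled level with the needle in the green band, and I handed the job in at about 13 s on the robot's clock.

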